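# Nest the loose marker cone on its stack

## Task

The hot work is over, so stack the bench marker cones by colour. Pick up the orange cone that stands directly on the table and lower it, without dropping it, over the orange cone that stands on a round blue base plate until it is nested fully home, upright, and let go. The orange cone underneath stays on its base plate; leave the yellow cone alone.

Things in the scene. Friction and masses are not known exactly. Their poses are not given: they have to be found in the camera images.
- loose_orange_grip (a point): Grip point of the orange cone on the bare table: on its axis, in a straight round neck 26 mm in diameter and 39 mm long, 16 mm below the cone's top; z up. Hollow plastic cone with a white band, open below, 108 mm high, foot rim 76 mm across, about 0.2 kg. Below the neck, 23 mm under this point, it flares from 41 to 64 mm across. Hollow: 58 mm wide at the mouth, 34 mm at its ceiling, 62 mm up.
- standing_orange_grip (a point): The same point, 16 mm below the top, on the orange cone (same shape, loose) on a fixed round blue base plate (112 mm across, 6 mm thick, with a spigot inside the cone; a few mm of play). A cone nested fully home on it rests with its ceiling on the top of this cone's neck: its grip point is then 46 mm above this one, with about 4 mm of sideways play.
- standing_yellow_grip (a point): The same point, 16 mm below the top, on the yellow cone, a bystander of the same shape, loose, on an identical blue base plate of its own. Not to be disturbed.

How it is judged:
By the outcome, as a careful person would: the job done as asked, in the order asked, and still so for the second after the job is handed in, with the robot touching nothing.
It also fails if it takes over 43 s, if anything falls off the work surface, if the arm or the gripper's body presses on something with over 40 N, if the wrist force passes 120 N, or if a joint passes its speed limit or range.

## Robot

A 6-joint arm with a two-finger parallel gripper is mounted at the origin on the work surface; the furniture and walls round the work are solid. World frame = base frame: x ahead of the robot, y to its left, z up, the work surface at z = 0. Lengths are in m, angles in degrees, forces in N, time in s.
With the tool pointing down it reaches from about 0.3 to 0.775 m from the base axis. Payload 14.6 kg.
Tool frame: the origin (TCP) lies at the very end of the fingers, on their centre line; the grasp point (between the pads) lies 19 mm behind it; z points along the fingers, y is the line along which they close (so a half turn about z gives the same grasp; the last joint's range is limited). The gripper opens to 85 mm and grips with 20 to 120 N. Pads are 22 mm wide; open, the fingers measure 114 mm over their backs; the gripper's body (76 mm by 85 mm) begins 54 mm behind the grasp point. The pads swing forward as they close: fully open they stand 13 mm farther back than shut.
Start: joints at [-72.8, 17.183, 87.147, -0, 75.671, -3.816], TCP at [0.197, -0.513, 0.231] pointing down, gripper open.
Joint ranges: [-173.82, 173.82], [-45.26, 126.66], [13.44, 144.39], [-59.66, 239.66], [0, 175.72], [-146.38, 146.38]. Speed limits (degrees/s): [127.2, 127.2, 147.25, 180, 180, 180].

## Interface

Orientations are given as [roll, pitch, yaw] about the fixed x, y, z axes, in that order (R = Rz(yaw) Ry(pitch) Rx(roll)).
In Python, from plant import manip, viewer gives the robot as it stands.
- The arm moves only by the tool drive_tool, never from a script. Its argument "rows" is a list of rows, each a list of 3 entries, a list of its own where there are three numbers: the opening in per cent of the stroke, from 0 (shut) to 100 (fully open), then the shift along the tool's x, y, z in cm, then the turn about the tool's z in degrees. A call has exactly 8 rows; each row is the pose to reach, as a shift and turn from the pose commanded when the call began, along the tool's axes at that moment; what a row does not reach only later rows make up. A row lasts 1/8 s, in which the tool goes at most 62.5 mm and 10.7 degrees, less where a joint would pass 70% of its speed; a pose out of reach is approached as far as the arm can. A call with a gripper value outside its range is refused whole. The fingers move at their own pace and stop on an object; "grip_force" is the grip in N (left out, the last holds). Time passes only in rows, so rows that repeat a pose let the fingers close, or fill a call up. It gives the time, the measured TCP pose, the force, the opening and the grip force at its end, in the units of the state.
- manip.get_obs(): the state, without advancing time (a new reading comes with each control period).
- viewer.grab_frame(name): name is "scene" or "top" or "wrist"; returns the picture (480x640x3 uint8, red, green, blue); there is no depth.
- viewer.get_calibration(name): a dict with "camera_matrix" (3x3 intrinsics, pixels), "camera_from_world" (4x4, takes a point from world to camera coordinates); the wrist camera has in their place "hand_eye" (4x4, takes a point from camera to tool coordinates, whose origin is the TCP and whose axes are the flange's). Camera axes: x right, y up, looking along -z (the intrinsics and any distortion apply to the point x, -y, -z); pixel columns grow to the right and rows downward; lengths in m; the calibration is good to about 2 mm. A picture is of the moment at which its call begins: read the wrist's pose just before it. get_calibration takes no time and is no camera call.
- manip.hand_in(): hands the job in; it is judged then, once.
The state is a dict: "time": time; "joints": joint angles; "dq": joint speeds; "joint_torque": joint torques, N m; "tool_pos": TCP position; "eef_rot": TCP orientation; "contact_force": force on the tool from outside, world axes, zero at the start; "wrist_torque": the same for the moment, N m; "grip_width": finger opening in m; "finger_force": force on a finger pad.
Only numpy, scipy, OpenCV 4.12 (cv2) and the standard library are available. Lean on these libraries where they do the work, as an engineer would, in place of code of your own. Each camera call takes 0.05 s, during which the arm holds its last target. There are 200 camera calls.

## Working session

There is one attempt and no reset: what is moved stays moved. The work goes in short steps, Python scripts to look and compute and a tool call to move; the robot and the scene stay as the last step left them, time stands still between calls to the robot, and variables do not carry over. Pictures are saved under pics/ and viewed, at most 10 in all, crops included, and the job is handed in when it is done.

Besides the shell and the picture viewer there is one more tool, called after "Request:" as a command line: name --argument value ..., lists and objects as JSON in quotes. drive_tool: Moves the arm, as the interface text tells. Its arguments: {"type":"object","properties":{"rows":{"type":"array"},"grip_force":{"type":"number"}},"required":["rows"]}

```bash
mkdir -p pics
python3 - <<'E'
from plant import manip, viewer
import cv2,numpy as np
o=manip.get_obs(); print(o)
for n in("scene","top"):
    cv2.imwrite(f"pics/{n}0.png",viewer.grab_frame(n)[:,:,::-1])
for n in("scene","top","wrist"):
    c=viewer.get_calibration(n); print(n,{k:np.round(v,4).tolist() if not isinstance(v,str) else v for k,v in c.items()})
E
```

```text
{'time': 0.0, 'joints': array([-7.27999594e+01,  1.72150541e+01,  8.71824458e+01,  2.62673614e-03,
        7.56703347e+01, -3.81713945e+00]), 'dq': array([ 0.11498379,  0.09497788, -0.07589486,  0.00970829, -0.07901976,
       -0.03422783]), 'joint_torque': array([ 1.03532711e-03, -5.43500233e+01, -3.61788583e+01,  9.97228753e-07,
        4.06799998e-03, -3.78724039e-06]), 'tool_pos': array([ 0.1971793 , -0.5131746 ,  0.23071097]), 'eef_rot': array([-1.79932485e+02, -7.05451019e-03,  2.10165242e+01]), 'contact_force': array([ 0.46977427, -0.32879389, -0.20826814]), 'wrist_torque': array([-0.02434972,  0.00077622, -0.00905328]), 'finger_force': 0.0, 'grip_width': 0.08567929471359272}
scene {'camera_matrix': [[473.9244, 0.0, 318.3536], [0.0, 473.9244, 230.7794], [0.0, 0.0, 1.0]], 'camera_from_world': [[-0.7566, -0.6537, -0.0159, 0.4294], [0.4928, -0.5861, 0.6431, -0.27], [-0.4297, 0.4788, 0.7656, -0.7775], [0.0, 0.0, 0.0, 1.0]]}
top {'camera_matrix': [[506.2975, 0.0, 317.9574], [0.0, 506.2975, 244.0773], [0.0, 0.0, 1.0]], 'camera_from_world': [[-0.0129, -0.9998, 0.0141, 0.0863], [0.9981, -0.012, 0.0605, -0.5052], [-0.0603, 0.0148, 0.9981, -0.98], [0.0, 0.0, 0.0, 1.0]]}
wrist {'camera_matrix': [[415.2792, 0.0, 316.6508], [0.0, 415.2792, 241.3247], [0.0, 0.0, 1.0]], 'hand_eye': [[-0.0008, 0.9595, 0.2818, 0.0703], [1.0, 0.0007, 0.0004, -0.0005], [0.0002, 0.2818, -0.9595, -0.142], [0.0, 0.0, 0.0, 1.0]]}
```

View pics/scene0.png

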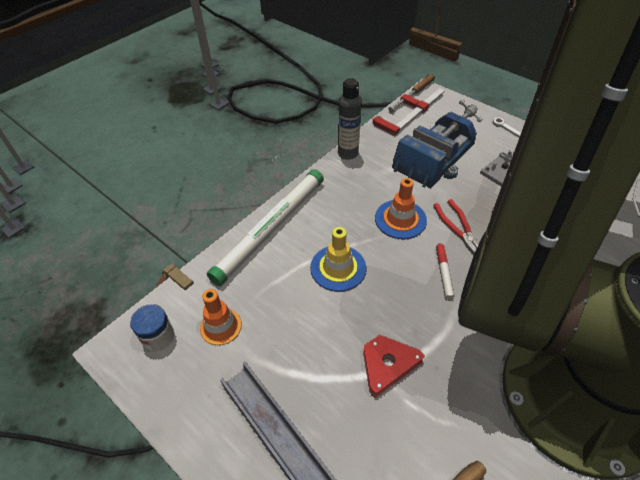

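View pics/top0.png

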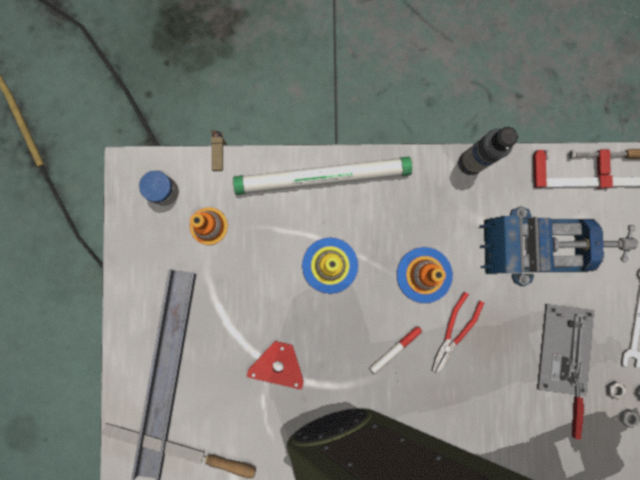

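The scene view shows the loose orange cone at about (211,295), the yellow one at (339,232) and the based orange one at (406,182). In the top view they are at (198,220), (332,265) and (434,275). I'll enlarge crops of the cone tops.

Run:
```python
import cv2,numpy as np
C={"scene":[(211,310),(339,250),(405,200)],"top":[(205,225),(331,265),(428,275)]}
rows=[]
for n,cs in C.items():
    im=cv2.imread(f"pics/{n}0.png"); r=[]
    for u,v in cs:
        c=cv2.resize(im[v-33:v+33,u-33:u+33],(264,264),interpolation=cv2.INTER_CUBIC)
        for k in range(3,66,10):
            cv2.line(c,(k*4+2,0),(k*4+2,5),(0,0,0),1); cv2.line(c,(0,k*4+2),(5,k*4+2),(0,0,0),1)
        r.append(c)
    rows.append(np.hstack(r))
cv2.imwrite("pics/crop1.png",np.vstack(rows))
```

```text
(no output)
```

View pics/crop1.png

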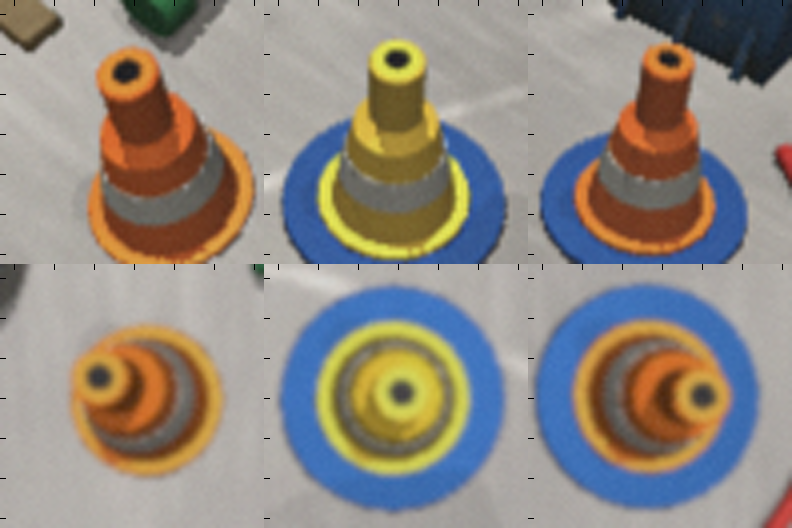

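The hole centres on the cone tops read as follows, in the order loose, yellow, based orange:
- Scene: (209.1,294.4), (338.7,231.2), (406.7,180.9)
- Top: (196.2,219.6), (331.9,263.8), (438.2,274.4)

```bash
cat > h.py <<'E'
from plant import manip, viewer
import cv2,numpy as np
from scipy.spatial.transform import Rotation as R
F=np.diag([1,-1,-1,1.])
def cam(n):
    c=viewer.get_calibration(n); K=np.array(c["camera_matrix"])
    if n!="wrist": return K,F@np.array(c["camera_from_world"])
    o=manip.get_obs(); T=np.eye(4); T[:3,:3]=R.from_euler("xyz",o["eef_rot"],degrees=True).as_matrix(); T[:3,3]=o["tool_pos"]
    return K,F@np.linalg.inv(T@np.array(c["hand_eye"]))
def onz(n,u,v,z,kt=None):
    K,T=kt or cam(n); d=T[:3,:3].T@np.linalg.inv(K)@[u,v,1]; c=-T[:3,:3].T@T[:3,3]
    return c+d*(z-c[2])/d[2]
def proj(n,p,kt=None):
    K,T=kt or cam(n); q=K@(T[:3,:3]@p+T[:3,3]); return q[:2]/q[2]
def totool(p):
    o=manip.get_obs(); return R.from_euler("xyz",o["eef_rot"],degrees=True).as_matrix().T@(p-o["tool_pos"])
E
python3 - <<'E'
from h import *
S=[(209.1,294.4),(338.7,231.2),(406.7,180.9)];T=[(196.2,219.6),(331.9,263.8),(438.2,274.4)]
K1,A=cam("scene");K2,B=cam("top"); print(viewer.get_calibration("top").keys())
for s,t,z in zip(S,T,(.108,.114,.114)):
    X=cv2.triangulatePoints((K1@A[:3]),(K2@B[:3]),np.array(s),np.array(t)).ravel()
    X=X[:3]/X[3]; print(X.round(4), onz("scene",*s,z).round(4),onz("top",*t,z).round(4),"tool",totool(X).round(4))
print(onz("top",207.8,225,0.004),onz("top",424,274.3,0.006))
E
```

```text
dict_keys(['camera_matrix', 'camera_from_world'])
[0.5472 0.2979 0.1075] [0.5473 0.2983 0.108 ] [0.5468 0.2974 0.108 ] tool [ 0.6176 -0.6315  0.124 ]
[0.4655 0.0577 0.1145] [0.4663 0.0577 0.114 ] [0.465  0.0573 0.114 ] tool [ 0.4552 -0.4366  0.1168]
[ 0.4444 -0.1298  0.1153] [ 0.4454 -0.1307  0.114 ] [ 0.444  -0.1304  0.114 ] tool [ 0.3682 -0.2691  0.1158]
[0.54740312 0.29787903 0.004     ] [ 0.44424358 -0.12942631  0.006     ]
```

Request:
drive_tool --rows '[[100,[2,-2,0],-2],[100,[6,-6,0],-6],[100,[10,-10,0],-10],[100,[14,-14.5,0],-14],[100,[18,-18.5,0],-18],[100,[22,-22.5,0],-22],[100,[26,-26.5,0],-26],[100,[30,-30.5,0],-30]]' --grip_force 40

```text
time: 1.1
tool_pos: [0.3682, -0.1193, 0.2313]
eef_rot: [180.0, -0.0, 51.1]
contact_force: [1.1, 0.4, 1.2]
grip_width: 0.085
finger_force: 0.0
```

Run:
```python
from h import *
o=manip.get_obs();print(o["time"],o["tool_pos"],o["eef_rot"],o["joints"].round(1),totool(np.array([.547,.298,.092]))*100)
```

```text
1.1 [ 0.36820815 -0.11932938  0.23131983] [ 1.79985717e+02 -5.13790893e-03  5.11347996e+01] [-23.4  -4.3 111.    0.   73.2  15.5] [ 43.71204895 -12.26931622  13.93284482]
```

Request:
drive_tool --rows '[[100,[4.5,-1.3,0],0],[100,[10.5,-2.9,0],0],[100,[16.5,-4.6,0],0],[100,[22.5,-6.3,0],0],[100,[28.5,-8,0],0],[100,[34.5,-9.7,0],0],[100,[40,-11.2,0],0],[100,[43.7,-12.3,0],0]]'

```text
time: 2.1
tool_pos: [0.5474, 0.2982, 0.2304]
eef_rot: [-180.0, 0.1, 51.1]
contact_force: [0.1, -0.6, 0.3]
grip_width: 0.0854
finger_force: 0.0
```

Run:
```python
from h import *
kt=cam("wrist");im=viewer.grab_frame("wrist")[:,:,::-1].copy()
o=manip.get_obs();print(o["time"],o["tool_pos"],o["eef_rot"],totool(np.array([.547,.298,.092]))*100)
p=proj("wrist",np.array([.547,.298,.108]),kt);print(p)
cv2.imwrite("pics/w1.png",im)
```

```text
2.15 [0.54793068 0.30098937 0.22998284] [-1.79940373e+02  2.22591947e-02  5.11605320e+01] [-0.28584967  0.12934377 13.79826851]
[318.2090151  231.77836539]
```

View pics/w1.png

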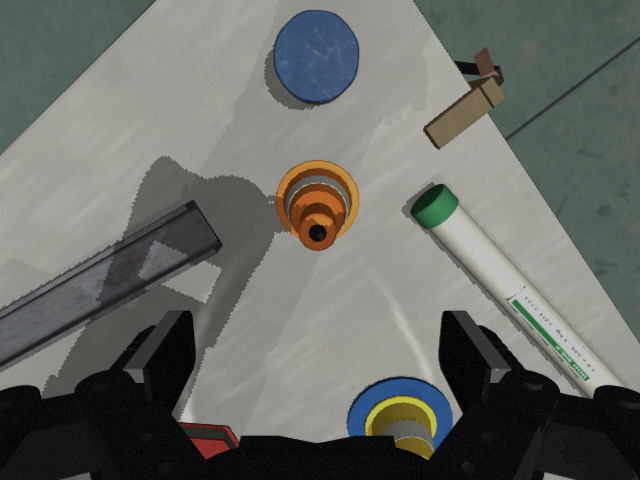

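The neck hole sits at (317.5,232) in the wrist view, against a predicted (318.2,231.8), so I'm aligned. I'll descend.

Request:
drive_tool --rows '[[100,[0,0,0],0],[100,[0,0,2],0],[100,[0,0,5],0],[100,[0,0,8],0],[100,[0,0,11],0],[100,[0,0,13.5],0],[100,[0,0,15],0],[100,[0,0,15.6],0]]'

```text
time: 3.15
tool_pos: [0.5472, 0.2954, 0.075]
eef_rot: [-180.0, 0.0, 51.0]
contact_force: [-0.1, 0.6, 0.2]
grip_width: 0.0853
finger_force: 0.0
```

Request:
drive_tool --rows '[[60,[0,0,0],0],[45,[0,0,0],0],[35,[0,0,0],0],[20,[0,0,0],0],[0,[0,0,0],0],[0,[0,0,0],0],[0,[0,0,0],0],[0,[0,0,0],0]]' --grip_force 50

```text
time: 4.15
tool_pos: [0.5474, 0.2961, 0.0758]
eef_rot: [180.0, -0.0, 51.0]
contact_force: [-1.6, 0.9, 5.4]
grip_width: 0.0248
finger_force: 49.1
```

Request:
drive_tool --rows '[[0,[0,0,-0.5],0],[0,[0,0,-2],0],[0,[0,0,-4.5],0],[0,[0,0,-7.5],0],[0,[0,0,-10.5],0],[0,[0,0,-13.5],0],[0,[0,0,-15.5],0],[0,[0,0,-16.5],0]]'

```text
time: 5.15
tool_pos: [0.5473, 0.296, 0.2421]
eef_rot: [180.0, -0.1, 51.0]
contact_force: [0.5, -0.2, -1.8]
grip_width: 0.0247
finger_force: 49.3
```

Run:
```python
from h import *
for i in range(3):
    kt=cam("wrist");o=manip.get_obs();im=viewer.grab_frame("wrist")[:,:,::-1].copy()
    print(o["time"],o["tool_pos"],o["eef_rot"],o["grip_width"],o["contact_force"],o["joints"].round(2))
    print(totool(np.array([.4445,-.1303,0]))*100)
cv2.imwrite("pics/w2.png",im)
```

```text
5.15 [0.54731177 0.29600229 0.2420979 ] [ 1.79955862e+02 -9.38805763e-02  5.10157309e+01] 0.024698511945104945 [ 0.54037063 -0.16601401 -1.79304642] [25.03 26.07 73.59  0.   80.24 64.02]
[-39.67203735  18.79363849  24.20187429]
5.2 [0.54746954 0.29606067 0.24268099] [ 1.79937322e+02 -1.25441143e-01  5.10136051e+01] 0.024449314470172796 [-0.26239644 -0.2701629  -0.12025418] [25.03 26.05 73.54 -0.   80.28 64.02]
[-39.64488348  18.81011388  24.09700618]
5.25 [0.54735877 0.2960408  0.24139985] [ 1.79961162e+02 -8.05830649e-02  5.10150788e+01] 0.024668377391193288 [ 0.73567207  0.23311295 -2.8604848 ] [25.03 26.11 73.62  0.   80.18 64.02]
[-39.58785539  18.83590709  24.0259265 ]
```

View pics/w2.png

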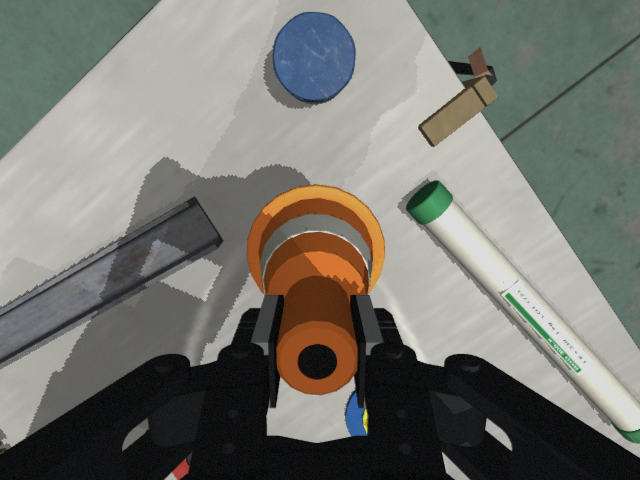

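The cone is held upright. The top hole is at (317.5,362), and the foot rim spans 247 to 385 at about row 247. Next I'll work out its offset in the hand and the shift to the target.

Run:
```python
from h import *
c=viewer.get_calibration("wrist");K=np.array(c["camera_matrix"]);kt=(K,F@np.linalg.inv(np.array(c["hand_eye"])))
print("top",onz("wrist",317.5,362,-.035,kt)*1000,"foot",onz("wrist",316,247,.070,kt)*1000)
for x in(-.003,0,.003,.006):
  a=np.linspace(0,2*np.pi,181); q=np.array([proj("wrist",np.array([x+.038*np.cos(t),.038*np.sin(t),.073]),kt) for t in a])
  print(x,q.min(0),q.max(0))
```

```text
top [  2.42423879  -0.90391113 -35.        ] foot [ 5.34744867 -1.50647013 70.        ]
-0.003 [249.20468766 190.8991282 ] [388.3705922  322.82523629]
0 [248.948105   185.15367372] [388.63485312 318.06970491]
0.003 [248.68959465 179.36297388] [388.90109961 313.28012058]
0.006 [248.42913479 173.52649213] [389.16935415 308.45611623]
```

Request:
drive_tool --rows '[[0,[-1,0.5,0],0],[0,[-4,2,0],0],[0,[-8,4,0],0],[0,[-12,6,0],0],[0,[-16,8,0],0],[0,[-19,9.5,0],0],[0,[-21.5,10.5,0],0],[0,[-23,11,0],0]]'

```text
time: 6.3
tool_pos: [0.4872, 0.0466, 0.2398]
eef_rot: [-180.0, 0.0, 50.9]
contact_force: [0.2, -0.0, -1.0]
grip_width: 0.0248
finger_force: 49.3
```

Run:
```python
from h import *
viewer.grab_frame("top");viewer.grab_frame("top")
o=manip.get_obs();print(o["time"],o["tool_pos"],o["eef_rot"],totool(np.array([.4436,-.1314,.125]))*100)
```

```text
6.4 [0.48750792 0.04692493 0.24006007] [-1.79983330e+02  2.09060774e-02  5.09320410e+01] [-16.60819043   7.83312389  11.50978887]
```

Request:
drive_tool --rows '[[0,[-1,0.5,0],0],[0,[-3.5,1.5,0],0],[0,[-7,3.3,0],0],[0,[-10.5,5,0],0],[0,[-13.5,6.4,0],0],[0,[-15.5,7.3,0],0],[0,[-16.6,7.8,0],0],[0,[-16.6,7.8,0],0]]'

```text
time: 7.4
tool_pos: [0.4442, -0.1302, 0.2402]
eef_rot: [-180.0, -0.0, 51.0]
contact_force: [0.9, 0.1, -0.0]
grip_width: 0.0246
finger_force: 49.3
```

Run:
```python
from h import *
s=viewer.grab_frame("scene")[:,:,::-1];t=viewer.grab_frame("top")[:,:,::-1]
o=manip.get_obs();print(o["time"],o["tool_pos"],o["eef_rot"],totool(np.array([.4436,-.1314,.125]))*100)
f=lambda im,u,v:cv2.resize(im[v-70:v+70,u-65:u+65],None,fx=3,fy=3,interpolation=cv2.INTER_CUBIC)
cv2.imwrite("pics/c2.png",np.hstack([f(s,405,170),f(t,430,270)]))
```

```text
7.5 [ 0.4443973  -0.12955121  0.24022179] [-1.79988020e+02 -6.06878842e-03  5.10467277e+01] [-0.19511835  0.05663692 11.52214683]
```

View pics/c2.png

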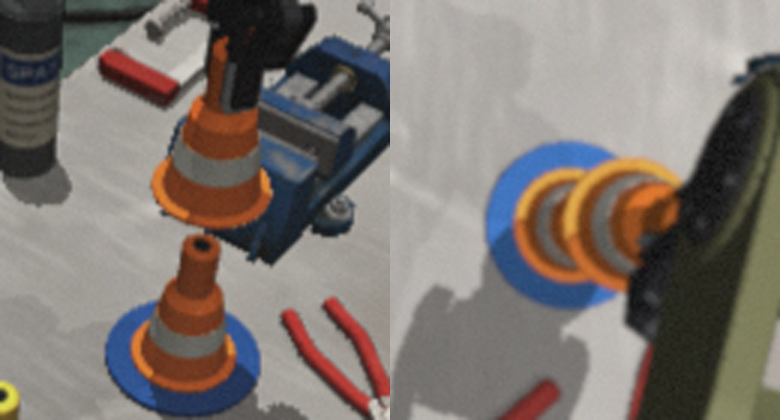

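The held cone hangs straight above the standing cone, with its foot centre at about (212,200) over the neck top at (204,245) in the left crop. That fits the lean of the axis. I'll lower it.

Request:
drive_tool --rows '[[0,[-0.2,0.05,1],0],[0,[-0.2,0.05,2.5],0],[0,[-0.2,0.05,4],0],[0,[-0.2,0.05,5.5],0],[0,[-0.2,0.05,7],0],[0,[-0.2,0.05,8],0],[0,[-0.2,0.05,8.5],0],[0,[-0.2,0.05,8.5],0]]'

```text
time: 8.5
tool_pos: [0.4434, -0.132, 0.1552]
eef_rot: [-180.0, 0.0, 51.0]
contact_force: [0.2, 0.4, -1.0]
grip_width: 0.0244
finger_force: 49.3
```

Run:
```python
from h import *
o=manip.get_obs();print(o["time"],o["tool_pos"],o["eef_rot"],o["contact_force"],o["wrist_torque"],o["grip_width"],totool(np.array([.4436,-.1314,.128]))*100)
```

```text
8.5 [ 0.44338267 -0.13202266  0.15520452] [-1.79994239e+02  2.92510993e-03  5.10155296e+01] [ 0.21728949  0.39318993 -0.98385797] [ 0.0499427   0.00504312 -0.00894447] 0.02438893421564878 [ 0.06221176 -0.02200476  2.72045123]
```

Request:
drive_tool --rows '[[0,[0.05,0,0.4],0],[0,[0.05,0,0.8],0],[0,[0.05,0,1.2],0],[0,[0.05,0,1.6],0],[0,[0.05,0,1.9],0],[0,[0.05,0,2.2],0],[0,[0.05,0,2.4],0],[0,[0.05,0,2.4],0]]'

```text
time: 9.5
tool_pos: [0.4436, -0.1316, 0.1312]
eef_rot: [-180.0, 0.0, 51.0]
contact_force: [0.2, -0.2, -0.6]
grip_width: 0.0249
finger_force: 49.3
```

No contact so far. I'll creep down to the seat.

Request:
drive_tool --rows '[[0,[0,0,0.05],0],[0,[0,0,0.1],0],[0,[0,0,0.15],0],[0,[0,0,0.2],0],[0,[0,0,0.25],0],[0,[0,0,0.3],0],[0,[0,0,0.3],0],[0,[0,0,0.3],0]]'

```text
time: 10.5
tool_pos: [0.4437, -0.1316, 0.1283]
eef_rot: [-180.0, -0.0, 51.0]
contact_force: [0.3, -1.0, -2.2]
grip_width: 0.0245
finger_force: 49.3
```

Request:
drive_tool --rows '[[0,[0,0,0.05],0],[0,[0,0,0.1],0],[0,[0,0,0.1],0],[0,[0,0,0.15],0],[0,[0,0,0.15],0],[0,[0,0,0.2],0],[0,[0,0,0.2],0],[0,[0,0,0.2],0]]'

```text
time: 11.5
tool_pos: [0.4442, -0.1318, 0.1277]
eef_rot: [179.9, -0.0, 51.0]
contact_force: [-5.7, 2.4, 18.1]
grip_width: 0.0244
finger_force: 51.4
```

It is seated: 18 N upward at z=0.1277, against a predicted 0.128. I'll ease off the press and open gently.

Request:
drive_tool --rows '[[0,[0,0,-0.05],0],[0,[0,0,-0.1],0],[30,[0,0,-0.1],0],[35,[0,0,-0.1],0],[45,[0,0,-0.1],0],[60,[0,0,-0.1],0],[75,[0,0,-0.1],0],[80,[0,0,-0.1],0]]'

```text
time: 12.5
tool_pos: [0.4437, -0.1316, 0.1273]
eef_rot: [-180.0, 0.0, 51.0]
contact_force: [-0.7, 0.2, 0.4]
grip_width: 0.0685
finger_force: 0.0
```

Run:
```python
from h import *
w=viewer.grab_frame("wrist")[:,:,::-1];s=viewer.grab_frame("scene")[:,:,::-1]
o=manip.get_obs();print(o["time"],o["tool_pos"],o["contact_force"],o["grip_width"])
f=cv2.resize(s[120:260,340:470],(446,480),interpolation=cv2.INTER_CUBIC)
cv2.imwrite("pics/c3.png",np.hstack([f,w[:,140:490]]))
```

```text
12.6 [ 0.44366383 -0.13161322  0.12725814] [-0.25337497 -0.33512074 -0.72993275] 0.06831798328836684
```

View pics/c3.png

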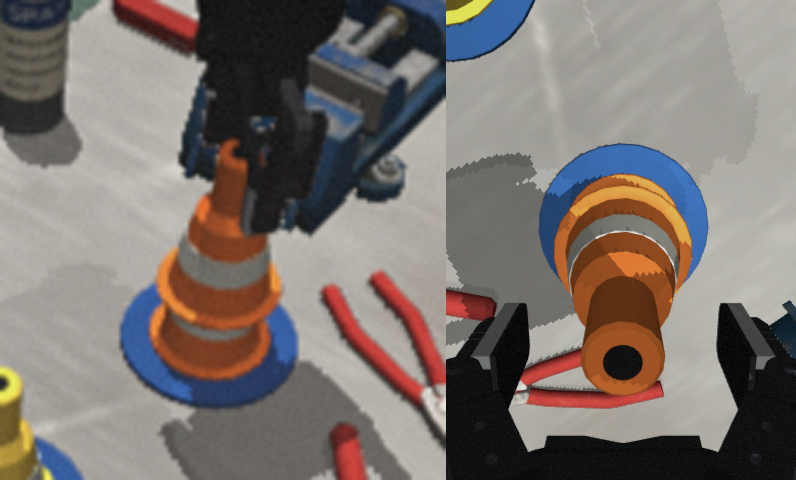

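The cone is nested and upright, with the fingers clear on both sides. I'll retreat straight up.

Request:
drive_tool --rows '[[80,[0,0,-0.5],0],[80,[0,0,-2],0],[80,[0,0,-4],0],[80,[0,0,-6.5],0],[80,[0,0,-9],0],[80,[0,0,-11],0],[80,[0,0,-12],0],[80,[0,0,-12],0]]'

```text
time: 13.6
tool_pos: [0.4438, -0.1316, 0.2479]
eef_rot: [179.9, -0.0, 51.0]
contact_force: [0.3, 0.4, 0.4]
grip_width: 0.0688
finger_force: 0.0
```

Run:
```python
from h import *
s=viewer.grab_frame("scene")[:,:,::-1];kt=cam("wrist");w=viewer.grab_frame("wrist")[:,:,::-1]
o=manip.get_obs();print(o["time"],o["tool_pos"],o["contact_force"])
print("expected top, scene:",proj("scene",np.array([.4445,-.1303,.160])),"wrist",proj("wrist",np.array([.4445,-.1303,.160]),kt)-[140,0])
f=cv2.resize(s[130:270,330:460],(446,480),interpolation=cv2.INTER_CUBIC)
cv2.imwrite("pics/c4.png",np.hstack([f,w[:,140:490]]))
```

```text
13.7 [ 0.44344375 -0.13152437  0.24672593] [ 0.16114297  0.15913255 -0.63246587]
expected top, scene: [410.01739682 163.84304933] wrist [178.61474134 244.50424579]
```

View pics/c4.png

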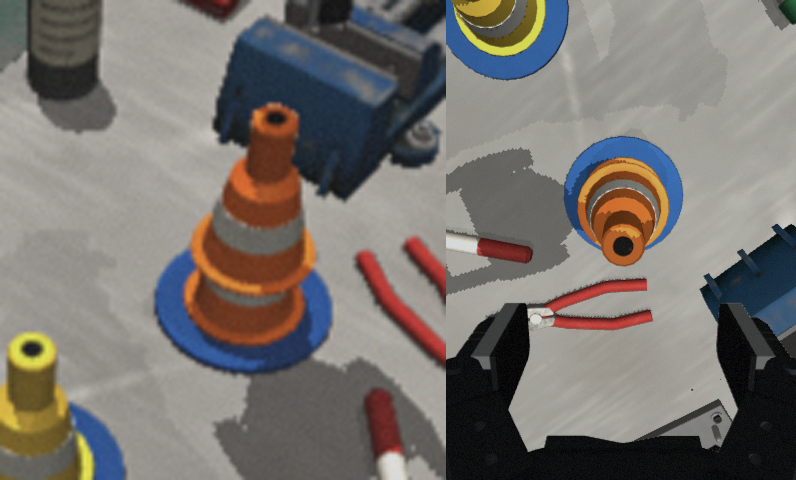

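The hole is at scene (410.2,164.4), against an expected (410.0,163.8) for fully home, and it stands upright. Handing in.

```bash
python3 -c "
from plant import manip
print(manip.hand_in())"
```

```text
the job is handed in; nothing more can be done
None
```

The loose orange cone is nested fully home and upright on the based orange cone and has been let go; the yellow cone was not touched, and the job was handed in at about 13.7 s of the 43 s allowed.

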